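# Hang up the dust cover and probe the marked transistor

## Task

Lift the clear dust cover off the test jig by its orange handle and hang it by that handle on both prongs of the hook stand. Then take the red probe out of its stand and hold its sprung tip on the yellow dot, square to the tilted face of the transistor, pressing lightly so that the tip is pushed in about half of its travel. Finish while still holding the probe there; never push hard on the transistor, and leave the parts box, the screw tray and the finished heat sink where they are.

Things in the scene. Friction and masses are not known exactly. Their poses are not given: they have to be found in the camera images.
- cover_handle (a point): Centre of the level orange grip bar on the loose clear dust cover. The bar runs 128 mm along this y, is 12 mm wide (x), 10 mm high (z), on two legs 8 mm thick at y = +-60 mm; this point is 60 mm (5 mm of it bar) above the cover's top and 135 mm above its lower rim. z is up
- hook_seat (a point): Where the underside of the hung bar's middle rests: halfway between the stand's two parallel steel prongs (y = +-40 mm, 8 mm thick), level with the top of their flat troughs, 194 mm above the table; the bar's centre ends 5 mm higher. z is up; y runs from prong to prong and the bar must lie along it. The troughs are 24 mm long in x
- dot (a point): Centre of the yellow dot (12 mm across) on the top face of the marked black transistor, one of three in a row, 31 mm apart along this y; the dot may be on any of them. z is the outward normal of the face, 20 degrees from vertical, leaning to the jig's -x (robot) side; y is level. Under the cover at the start
- probe_grip (a point): Centre of the red round handle (20 mm diameter, 80 mm long) of the loose upright probe (146 mm long), 116 mm above the table at the start. Below the handle: a black collar 34 mm across, 6 mm thick, resting on the stand's rim, a 16 mm steel barrel, and the brass sprung tip, 5 mm thick, round-ended. z points along the probe, away from the tip; 0.07 to 0.1 kg
- probe_tip (a point): The end of the probe's brass sprung tip, on the probe's axis, 106 mm below point probe_grip when the spring is not pushed in. Its z runs along the probe towards the handle
- plunger (a joint): How far the probe's sprung tip is pushed in, m: 0 free, 0.010 fully in. It takes 1 N to begin and 0.5 N more for each mm (3.5 N at half travel, 6 N fully in)
- holder: The fixed grey probe stand: a round tube 46 mm across, bore 23 mm, rim 70 mm above the table, on a 75 mm square foot; origin on the table at its axis. The probe's tip starts 60 mm below the rim, so lift the probe straight up by at least 65 mm
- jig: The fixed test jig: a dark base plate 84 x 112 x 8 mm carrying the heat sink (60 x 100 mm, tilted 20 degrees, its face up to 55 mm above the table); origin on the table under its centre, its y is the level direction along the row of transistors, its -x side (facing the robot) is the low side
- rack: The fixed hook stand, 218 mm high; origin on the table below point hook_seat. The prongs' free ends, with red balls, point to -x and rise 15 mm above the seat; towards +x they rise 14 mm and run back to a cross bar and a post 95 mm from the seat. The cover must stay below the prongs: bring it in from the -x side with the prongs between its top and the bar, then lower. Blue foot 130 x 120 mm on the +x side
- marked: The fixed black transistor with the yellow dot, 21 x 18 x 5 mm; upright frame, origin at the middle of its underside, 42 mm above the table
- cover: The clear cover, a box open below, 100 x 140 x 75 mm high (x, y, z), wall 3 mm, 0.15 to 0.29 kg. Origin: centre of its lower rim, z up. It starts on the table over the jig, lined up with it; lift it straight up by at least 70 mm to clear the jig
- probe: The probe; origin at the free tip's end, z along it towards the handle
- parts_box: Loose black box of transistors, 130 x 140 x 75 mm, 0.6 kg, leave alone; origin under its centre
- screw_tray: Loose white tray of screws, 100 x 85 x 35 mm, 0.3 kg, leave alone; origin under its centre
- finished_sink: Loose finished heat sink with three transistors, 60 x 80 x 30 mm, 0.3 kg, leave alone; origin under its centre
Mind the look-alikes: they are no part of the job. There is more than one size of the probe; the job needs the smallest.

How it is judged:
By the outcome, as a careful person would: the job done as asked, in the order asked, and still so for the second after the job is handed in, while the arm keeps its last pose, push and grip.
It also fails if it takes over 64 s, if anything falls off the work surface, if the arm or the gripper's body presses on something with over 40 N, if the wrist force passes 120 N, or if a joint passes its speed limit or range.

## Robot

A 6-joint arm with a two-finger parallel gripper is mounted at the origin on the work surface. World frame = base frame: x ahead of the robot, y to its left, z up, the work surface at z = 0. Lengths are in m, angles in rad, forces in N, time in s.
With the tool pointing down it reaches from about 0.3 to 0.775 m from the base axis. Payload 14.6 kg.
Tool frame: the origin (TCP) lies between the finger pads; the fingertips stand 14 mm ahead of it and the grasp point (between the pads) lies 5 mm behind it; z points along the fingers, y is the line along which they close (so a half turn about z gives the same grasp; the last joint's range is limited). The gripper opens to 94 mm and grips with 3 to 60 N. Pads are 16 mm wide; open, the fingers measure 119 mm over their backs; the gripper's body (75 mm by 177 mm) begins 78 mm behind the grasp point.
Start: joints at [-1.359, 0.3, 1.521, -0, 1.321, -0.067], TCP at [0.151, -0.529, 0.219] pointing down, gripper open.
Joint ranges: [-3.03, 3.03], [-0.79, 2.21], [0.23, 2.52], [-1.04, 4.18], [0, 3.07], [-2.55, 2.55]. Speed limits (rad/s): [2.22, 2.22, 2.57, 3.14, 3.14, 3.14].

## Interface

Orientations are given as [roll, pitch, yaw] about the fixed x, y, z axes, in that order (R = Rz(yaw) Ry(pitch) Rx(roll)).
In Python, from station import ctrl gives the robot as it stands. The module is installed in compiled form; this text tells all that it offers.
- The arm moves only by the tool move_arm, never from a script. Its argument "targets" is a list of rows, each a list of 7 numbers: the opening, from -1 (shut) to 1 (fully open), then the shift along the tool's x, y, z in units of 50 mm (1.0 is 50 mm), then the turn, a rotation vector about the tool's x, y, z in rad. A call has 1 to 12 rows; each row is the pose to reach, as a shift and turn from the pose commanded when the call began, along the tool's axes at that moment; what a row does not reach only later rows make up. A row lasts 1/10 s, in which the tool goes at most 50 mm and 8.59 degrees, less where a joint would pass 70% of its speed; a pose out of reach is approached as far as the arm can. A call with a gripper value outside its range is refused whole. The fingers move at their own pace and stop on an object; "grip_force" is the grip in N (left out, the last holds). Time passes only in rows, so rows that repeat a pose let the fingers close. It gives the time, the measured TCP pose, the force, the opening and the grip force at its end, in the units of the state.
- ctrl.get_obs(): the state, without advancing time (a new reading comes with each control period).
- ctrl.camera(name): name is "side" or "top"; returns (picture, depth): 400x640x3 uint8, red, green, blue; 400x640 float32, m along the optical axis (not along the pixel's ray), 0 where there is no reading.
- ctrl.camera_params(name): a dict with "intrinsics" (3x3 intrinsics, pixels), "rvec" (rotation vector, rad) and "tvec" (3), from world to camera coordinates, as OpenCV has them. Camera axes: x right, y down, z forward; pixel columns grow to the right and rows downward; lengths in m; the calibration is good to about 2 mm. A picture is of the moment at which its call begins. camera_params takes no time and is no camera call.
- ctrl.hand_in(): hands the job in; it is judged then, once.
Trained networks look in the newest picture that a camera, given by its name, has taken for a name from the list of things; names that differ only in an ending like _2 or _b are one class to them, and where a whole thing is asked for, a point or a joint stands for the part that bears it (a point fixed in the world has none). Each returns a list of dicts, best first, with "score" (0 to 1); they miss things now and then, are a little off and sometimes report something else, mostly with a low value. They report only what shows in the picture. A call takes as long as a camera call. They do not tell look-alikes from the thing itself.
- ctrl.cut_out(camera, target): "region" (400x640 bool, what is visible of it) and "point" ([column, row] in pixels, amid what is visible of it).
- ctrl.tip_of(camera, target): "point" ([column, row] in pixels: a listed point, or the origin of a listed thing).
The state is a dict: "time_s": time; "qpos": joint angles; "joint_vel": joint speeds; "tau": joint torques, N m; "ee_pos": TCP position; "eef_rot": TCP orientation; "force": force on the tool from outside, world axes, zero at the start; "moment": the same for the moment, N m; "grip_width": finger opening in m; "grip_force": force on a finger pad.
Only numpy, scipy, OpenCV 4.12 (cv2) and the standard library are available. Lean on these libraries where they do the work, as an engineer would, in place of code of your own. Each camera call takes 0.05 s, during which the arm holds its last target. There are 200 camera calls.

## Working session

There is one attempt and no reset: what is moved stays moved. The work goes in short steps, Python scripts to look and compute and a tool call to move; the robot and the scene stay as the last step left them, time stands still between calls to the robot, and variables do not carry over. Pictures are saved under pics/ and viewed, at most 10 in all, crops included, and the job is handed in when it is done.

Besides the shell and the picture viewer there is one more tool, called after "Emit:" as a command line: name --pt "numbers of a row" for each row, then --argument value for the rest. move_arm: Moves the arm, as the interface text tells. Its arguments: {"type":"object","properties":{"targets":{"type":"array"},"grip_force":{"type":"number"}},"required":["targets"]}

```bash
mkdir -p pics
cat > h.py <<'E'
import numpy as np, cv2
from station import ctrl
from scipy.spatial.transform import Rotation as R
def cam(n):
    im,d=ctrl.camera(n); p=ctrl.camera_params(n)
    K=np.array(p["intrinsics"]);Rm=cv2.Rodrigues(np.array(p["rvec"],float))[0];t=np.array(p["tvec"],float).ravel()
    return im,d,K,Rm,t
def unproj(c,u,v,z=None,depth=None):
    im,d,K,Rm,t=c
    ray=np.linalg.inv(K)@np.array([u,v,1.])
    if depth is not None: return Rm.T@(ray*depth-t)
    o=-Rm.T@t; w=Rm.T@ray
    return o+w*(z-o[2])/w[2]
def proj(c,P):
    im,d,K,Rm,t=c
    q=K@(Rm@np.asarray(P,float)+t); return q[:2]/q[2]
def cloud(c):
    im,d,K,Rm,t=c
    v,u=np.mgrid[:400,:640]
    pts=np.stack([u,v,np.ones_like(u)],-1)@np.linalg.inv(K).T*d[...,None]
    return (pts-t)@Rm
def save(n,im): cv2.imwrite("pics/"+n,im[...,::-1])
E
python3 - <<'E'
from h import *
for n in("top","side"):
    c=cam(n); save(n+"0.png",c[0]); P=cloud(c)
    np.savez(n+"0.npz",P=P,im=c[0],d=c[1])
    print(n,"campos",(-c[3].T@c[4]).round(3))
    for t in("cover_handle","hook_seat","dot","probe_grip","probe_tip","holder","jig","rack","cover","marked"):
        print(t,[(round(r["score"],2),np.round(r["point"]).tolist()) for r in ctrl.tip_of(n,t)[:4]])
print(ctrl.get_obs())
E
```

```text
top campos [0.372 0.067 1.197]
cover_handle [(0.64, [272.0, 195.0]), (0.24, [359.0, 245.0])]
hook_seat [(0.75, [465.0, 190.0])]
dot []
probe_grip [(0.7, [327.0, 175.0]), (0.69, [379.0, 194.0]), (0.6, [443.0, 200.0]), (0.51, [362.0, 240.0])]
probe_tip []
holder [(0.69, [358.0, 245.0])]
jig [(0.27, [440.0, 202.0])]
rack [(0.61, [440.0, 201.0])]
cover [(0.89, [274.0, 207.0])]
marked []
side campos [0.35  0.874 1.045]
cover_handle [(0.88, [302.0, 227.0])]
hook_seat [(0.72, [342.0, 82.0])]
dot []
probe_grip [(0.95, [294.0, 176.0]), (0.87, [323.0, 143.0]), (0.64, [367.0, 169.0])]
probe_tip []
holder [(0.83, [361.0, 197.0])]
jig []
rack []
cover [(0.67, [303.0, 261.0])]
marked [(0.33, [405.0, 164.0]), (0.22, [300.0, 261.0])]
{'time_s': 1.1, 'qpos': array([-1.35859776e+00,  2.99908219e-01,  1.52095609e+00,  1.90796701e-05,
        1.32068874e+00, -6.65960206e-02]), 'joint_vel': array([ 0.0001938 , -0.00054105,  0.00077623, -0.00100497,  0.00034214,
       -0.00150739]), 'tau': array([-1.01052257e-03, -5.31669867e+01, -3.52918017e+01,  7.08290585e-02,
        2.12909753e-02, -4.01295483e-05]), 'ee_pos': array([ 0.15136458, -0.52877332,  0.21945967]), 'eef_rot': array([ 3.14155191e+00, -1.58099043e-05,  2.78789865e-01]), 'force': array([ 0.33913039, -0.17823902, -0.09182326]), 'moment': array([ 0.05193597, -0.01337137, -0.01727605]), 'grip_force': 0.0, 'grip_width': 0.09408525682314003}
```

View pics/top0.png

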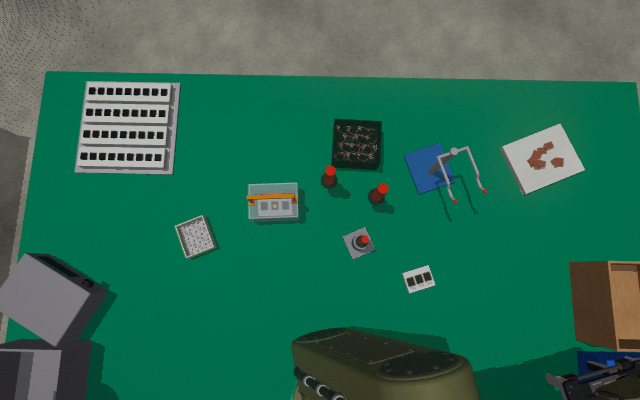

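View pics/side0.png

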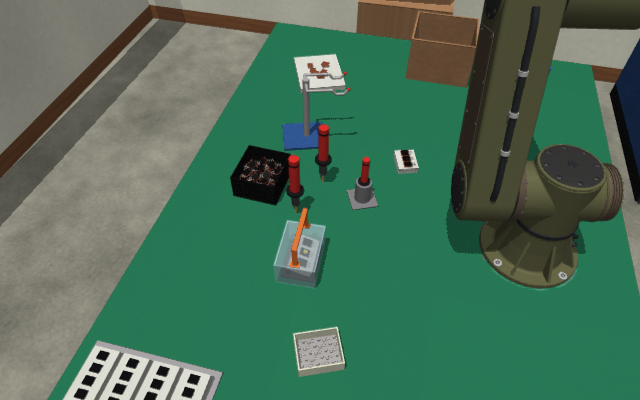

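Candidate probes in the side picture are (294,176), (323,143) and (366,170). The top picture shows the same three at (329,178), (379,193) and (362,240). Only (366,170) stands in the grey tube stand on a square foot, and it looks the smallest. The other two are big free-standing ones. The cover is at top (273,202), the rack prongs at top (465,190). I'll confirm the probe in a crop and measure.

Run:
```python
from h import *
from scipy import ndimage as nd
S={}
for n in("top","side"):
    c=cam(n); z=np.load(n+"0.npz"); P,im,d=z["P"],z["im"],z["d"]
    hsv=cv2.cvtColor(im,cv2.COLOR_RGB2HSV).astype(int); H,Sx,V=hsv[...,0],hsv[...,1],hsv[...,2]
    o=(H>8)&(H<20)&(Sx>150)&(V>110)&(d>0)&(P[...,2]>.1)
    lab,k=nd.label(o)
    for i in range(1,k+1):
        m=lab==i
        if m.sum()<40: continue
        q=P[m]; (cx,cy),(w,h),a=cv2.minAreaRect(q[:,:2].astype(np.float32))
        print(n,"orange",m.sum(),q.min(0).round(3),q.max(0).round(3),"med",np.median(q,0).round(4),"rect",np.round([cx,cy,w,h,a],4))
        top=q[q[:,2]>np.percentile(q[:,2],95)-.012]; t2=top[:,:2]-top[:,:2].mean(0); v=np.linalg.svd(t2,full_matrices=False)[2][0]
        print("  axis",v.round(4),"yaw of y",np.degrees(np.arctan2(v[0],v[1])))
    r=((H<8)|(H>172))&(Sx>150)&(V>90)&(d>0)
    lab,k=nd.label(r)
    for i in range(1,k+1):
        m=lab==i
        if m.sum()<6: continue
        q=P[m]; pv,pu=np.argwhere(m).mean(0)
        print(n,"red",m.sum(),(pu.round(),pv.round()),q.min(0).round(3),q.max(0).round(3),np.median(q,0).round(3))
    # rack raised points region
    g=(P[...,2]>.17)&(P[...,2]<.24)&(P[...,1]<-.1)&(P[...,1]>-.45)&(P[...,0]>.3)
    q=P[g]; print(n,"rackpts",g.sum(),q.min(0).round(3) if len(q) else 0,q.max(0).round(3) if len(q) else 0)
    b=(H>100)&(H<125)&(Sx>150)&(d>0)&(abs(P[...,2])<.04)&(P[...,0]>.35)
    if b.any():
        print("bluefoot",b.sum(),np.round(cv2.minAreaRect(P[b][:,:2].astype(np.float32))[0],3),cv2.minAreaRect(P[b][:,:2].astype(np.float32))[1:],P[b][:,2].mean())
    for t in("hook_seat","holder","cover_handle","cover"):
        zz=dict(hook_seat=.194,holder=0,cover_handle=.135,cover=0)[t]
        for r in ctrl.tip_of(n,t)[:2]: print(n,t,round(r["score"],2),unproj(c,*r["point"],z=zz).round(4))
im=np.load("side0.npz")["im"]
a=cv2.resize(im[110:300,250:420],None,fx=3,fy=3,interpolation=cv2.INTER_CUBIC)
save("crop1.png",a)
it=np.load("top0.npz")["im"]
save("crop2.png",cv2.resize(it[130:270,235:495],None,fx=3,fy=3,interpolation=cv2.INTER_CUBIC))
```

```text
top orange 198 [0.554 0.128 0.135] [0.57  0.254 0.146] med [0.5625 0.1897 0.1403] rect [0.5631 0.191  0.0119 0.1263 3.711 ]
  axis [ 0.0555 -0.9985] yaw of y 176.81738383536702
top red 90 (np.float64(330.0), np.float64(170.0)) [0.608 0.021 0.197] [0.632 0.047 0.21 ] [0.62  0.034 0.206]
top red 90 (np.float64(382.0), np.float64(188.0)) [ 0.564 -0.111  0.195] [ 0.59  -0.086  0.209] [ 0.577 -0.098  0.205]
top red 10 (np.float64(485.0), np.float64(191.0)) [ 0.571 -0.358  0.205] [ 0.577 -0.352  0.212] [ 0.574 -0.356  0.209]
top red 10 (np.float64(455.0), np.float64(201.0)) [ 0.544 -0.284  0.205] [ 0.55  -0.278  0.211] [ 0.547 -0.279  0.209]
top red 44 (np.float64(364.0), np.float64(239.0)) [ 0.444 -0.069  0.147] [ 0.459 -0.051  0.16 ] [ 0.452 -0.059  0.157]
top rackpts 546 [ 0.544 -0.358  0.17 ] [ 0.691 -0.1    0.222]
bluefoot 1340 [ 0.683 -0.275] ((0.12890778481960297, 0.11953181028366089), 19.687625885009766) 0.010271881959198582
top hook_seat 0.9 [ 0.5832 -0.3189  0.194 ]
top holder 0.84 [ 0.446  -0.0572  0.    ]
top cover_handle 0.96 [0.5774 0.1903 0.135 ]
top cover 0.74 [0.5529 0.194
[... 1331 characters left out ...]
] [0.699 0.051 0.21 ] [0.621 0.038 0.203]
side red 42 (np.float64(366.0), np.float64(160.0)) [ 0.444 -0.07   0.148] [ 0.461 -0.049  0.16 ] [ 0.453 -0.057  0.155]
side red 104 (np.float64(364.0), np.float64(173.0)) [ 0.444 -0.062  0.074] [ 0.461 -0.046  0.141] [ 0.452 -0.053  0.109]
side red 223 (np.float64(294.0), np.float64(179.0)) [0.608 0.036 0.095] [0.632 0.051 0.183] [0.619 0.045 0.142]
side rackpts 385 [ 0.544 -0.362  0.171] [ 0.693 -0.1    0.221]
bluefoot 809 [ 0.665 -0.162] ((0.12391310185194016, 0.36048486828804016), 13.001188278198242) 0.009341188175507244
side hook_seat 0.68 [ 0.5869 -0.306   0.194 ]
side holder 0.58 [ 0.4524 -0.058   0.    ]
side cover 0.77 [0.5619 0.1859 0.    ]
```

View pics/crop1.png

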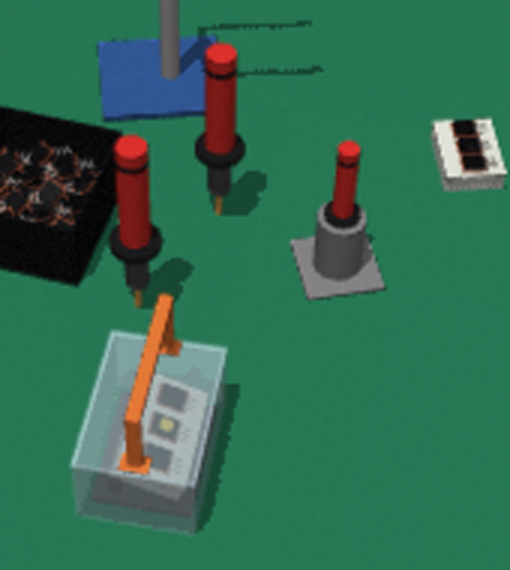

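View pics/crop2.png

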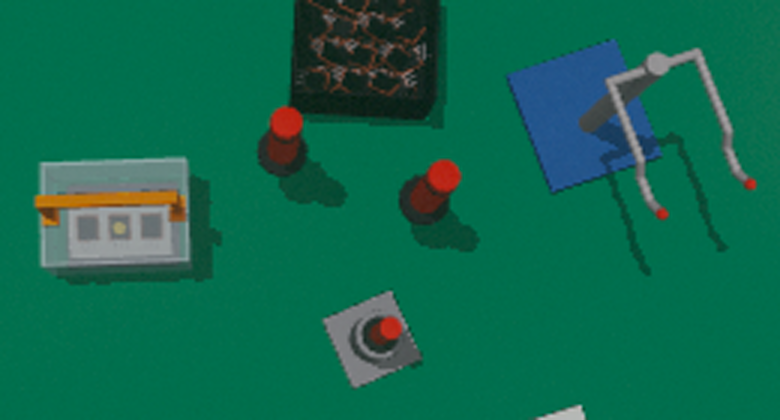

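The crop confirms it: the small red probe sits in the grey tube, the other two are larger decoys, and the dot is on the middle transistor (crop1 (166,425)). Next I'll work out the rack profile and the first move.

```bash
cat >> h.py <<'E'
def Rd(psi,tilt=0,th=0):
    """tool down at yaw psi; then tilted about world axis y of frame with yaw th (tool z leans to +x for tilt>0)"""
    a=np.array([-np.sin(th),np.cos(th),0])
    return R.from_rotvec(-a*tilt)*R.from_euler("xyz",[np.pi,0,psi])
def rel(pos,Rt,p0=None,R0=None):
    o=ctrl.get_obs()
    p0=np.array(o["ee_pos"]) if p0 is None else np.array(p0)
    R0=R.from_euler("xyz",o["eef_rot"]) if R0 is None else R0
    return np.r_[R0.inv().apply(np.array(pos)-p0)/.05,(R0.inv()*Rt).as_rotvec()].round(3).tolist()
E
python3 - <<'E'
from h import *
th=np.radians(19.4); X=np.array([np.cos(th),np.sin(th)]); Y=np.array([-X[1],X[0]])
B=np.array([.561,-.318])
for n in("top","side"):
    P=np.load(n+"0.npz")["P"]; q=P[(P[...,2]>.15)&(P[...,2]<.24)]
    l=np.c_[(q[:,:2]-B)@X,(q[:,:2]-B)@Y,q[:,2]]
    for s in(-1,1):
        m=l[(abs(l[:,1]-s*.04)<.012)&(l[:,0]>-.02)&(l[:,0]<.14)]
        for a in np.arange(-.012,.136,.008):
            k=m[abs(m[:,0]-a)<.004]
            if len(k):print(n,s,a.round(3),len(k),"y",np.median(k[:,1]).round(4),"zmax",np.percentile(k[:,2],90).round(4))
    po=l[(abs(l[:,1])<.02)&(l[:,0]>.08)&(l[:,0]<.16)]; print("post",po.shape,po.mean(0).round(4))
print(rel([.151,-.529,.35],Rd(.279)))
print(rel([.563,.191,.25],Rd(1.626),[.151,-.529,.35],Rd(.279)))
E
```

```text
top -1 -0.004 5 y -0.0403 zmax 0.2107
top -1 0.004 11 y -0.0399 zmax 0.211
top -1 0.012 10 y -0.0395 zmax 0.1997
top -1 0.02 10 y -0.039 zmax 0.1954
top -1 0.028 11 y -0.0407 zmax 0.1958
top -1 0.036 10 y -0.0401 zmax 0.199
top -1 0.044 12 y -0.0403 zmax 0.2073
top -1 0.052 11 y -0.0387 zmax 0.2093
top -1 0.06 11 y -0.0397 zmax 0.2097
top -1 0.068 10 y -0.0392 zmax 0.2106
top -1 0.076 10 y -0.0405 zmax 0.2087
top -1 0.084 11 y -0.0389 zmax 0.2109
top -1 0.092 10 y -0.0403 zmax 0.2115
top -1 0.1 11 y -0.0395 zmax 0.2108
top -1 0.108 10 y -0.0393 zmax 0.2111
top -1 0.116 16 y -0.0378 zmax 0.2113
top -1 0.124 10 y -0.0359 zmax 0.2127
top 1 -0.004 7 y 0.0395 zmax 0.2102
top 1 0.004 12 y 0.0398 zmax 0.2088
top 1 0.012 9 y 0.0402 zmax 0.198
top 1 0.02 11 y 0.0396 zmax 0.197
top 1 0.028 10 y 0.0398 zmax 0.1967
top 1 0.036 11 y 0.041 zmax 0.1986
top 1 0.044 12 y 0.0411 zmax 0.2086
top 1 0.052 10 y 0.04 zmax 0.2102
top 1 0.06 10 y 0.0409 zmax 0.2103
top 1 0.068 10 y 0.0395 zmax 0.2093
top 1 0.076 11 y 0.0394 zmax 0.2081
top 1 0.084 11 y 0.0392 zmax 0.2114
top 1 0.092 9 y 0.0413 zmax 0.2116
to
[... 845 characters left out ...]
max 0.2074
side 1 0.004 12 y 0.0387 zmax 0.205
side 1 0.012 9 y 0.04 zmax 0.1969
side 1 0.02 5 y 0.0416 zmax 0.1949
side 1 0.028 8 y 0.0397 zmax 0.1941
side 1 0.036 10 y 0.0406 zmax 0.1955
side 1 0.044 10 y 0.0401 zmax 0.2027
side 1 0.052 8 y 0.0411 zmax 0.2084
side 1 0.06 7 y 0.0407 zmax 0.2071
side 1 0.068 8 y 0.0397 zmax 0.2105
side 1 0.076 8 y 0.0405 zmax 0.2093
side 1 0.084 8 y 0.0427 zmax 0.2095
side 1 0.092 7 y 0.041 zmax 0.2083
side 1 0.1 6 y 0.0428 zmax 0.2096
side 1 0.108 9 y 0.0422 zmax 0.2112
side 1 0.116 11 y 0.0397 zmax 0.2097
side 1 0.124 7 y 0.0395 zmax 0.2095
post (122, 3) [0.1214 0.0045 0.1879]
[-0.008, 0.003, -2.611, 0.0, 0.0, -0.0]
[11.887, -11.574, 2.0, 0.0, 0.0, -1.347]
```

Emit:
move_arm --pt "1 0 0 -2.6 0 0 0" --pt "1 0 0 -2.6 0 0 0" --pt "1 0 0 -2.6 0 0 0" --pt "1 0 0 -2.6 0 0 0"

```text
time_s: 2.0
ee_pos: [0.1515, -0.5295, 0.354]
eef_rot: [3.134, 0.0, 0.279]
force: [0.8, 0.1, -0.7]
grip_width: 0.0938
grip_force: 0.0
```

Emit:
move_arm --pt "1 11.9 -11.57 1 0 0 -1.347" --pt "1 11.9 -11.57 1 0 0 -1.347" --pt "1 11.9 -11.57 1 0 0 -1.347" --pt "1 11.9 -11.57 1 0 0 -1.347" --pt "1 11.9 -11.57 1 0 0 -1.347" --pt "1 11.9 -11.57 1 0 0 -1.347" --pt "1 11.9 -11.57 1 0 0 -1.347" --pt "1 11.9 -11.57 1 0 0 -1.347" --pt "1 11.9 -11.57 1 0 0 -1.347" --pt "1 11.9 -11.57 1 0 0 -1.347" --pt "1 11.9 -11.57 1 0 0 -1.347" --pt "1 11.9 -11.57 1 0 0 -1.347"

```text
time_s: 3.2
ee_pos: [0.4496, -0.007, 0.3125]
eef_rot: [-3.141, -0.0, 1.626]
force: [0.1, -0.8, 0.3]
grip_width: 0.0938
grip_force: 0.0
```

Emit:
move_arm --pt "1 3.83 2.48 2.0 0 0 0" --pt "1 3.83 2.48 2.0 0 0 0" --pt "1 3.83 2.48 2.0 0 0 0" --pt "1 3.83 2.48 2.0 0 0 0" --pt "1 3.83 2.48 2.0 0 0 0" --pt "1 3.83 2.48 2.0 0 0 0" --pt "1 3.83 2.48 2.0 0 0 0" --pt "1 3.83 2.48 2.0 0 0 0" --pt "1 3.83 2.48 2.0 0 0 0"

```text
time_s: 4.1
ee_pos: [0.5626, 0.1879, 0.2144]
eef_rot: [3.14, -0.0, 1.625]
force: [-0.6, -0.4, 0.2]
grip_width: 0.0938
grip_force: 0.0
```

Run:
```python
from h import *
o=ctrl.get_obs();print(o["ee_pos"],o["eef_rot"],rel([.563,.191,.130],Rd(1.626)))
```

```text
[0.56256331 0.18790761 0.21438206] [ 3.14005531e+00 -2.69121413e-04  1.62464938e+00] [0.061, 0.009, 1.688, 0.002, -0.0, -0.001]
```

Emit:
move_arm --pt "1 0.06 0.01 0.8 0 0 0" --pt "1 0.06 0.01 1.4 0 0 0" --pt "1 0.06 0.01 1.68 0 0 0" --pt "1 0.06 0.01 1.68 0 0 0" --pt "0 0.06 0.01 1.68 0 0 0" --pt "-0.5 0.06 0.01 1.68 0 0 0" --pt "-1 0.06 0.01 1.68 0 0 0" --pt "-1 0.06 0.01 1.68 0 0 0" --pt "-1 0.06 0.01 1.68 0 0 0" --pt "-1 0.06 0.01 1.68 0 0 0" --pt "-1 0.06 0.01 1.68 0 0 0" --pt "-1 0.06 0.01 1.68 0 0 0" --grip_force 30

```text
time_s: 5.3
ee_pos: [0.5629, 0.1919, 0.1294]
eef_rot: [-3.142, 0.0, 1.626]
force: [-0.4, 0.7, -0.4]
grip_width: 0.0335
grip_force: 0.0
```

Emit:
move_arm --pt "-1 0 0 0 0 0 0" --pt "-1 0 0 0 0 0 0" --pt "-1 0 0 0 0 0 0" --pt "-1 0 0 0 0 0 0" --pt "-1 0 0 0 0 0 0" --pt "-1 0 0 0 0 0 0"

```text
time_s: 5.9
ee_pos: [0.5629, 0.1919, 0.1293]
eef_rot: [-3.141, 0.0, 1.626]
force: [0.4, -0.2, -0.5]
grip_width: 0.0115
grip_force: 30.0
```

Emit:
move_arm --pt "-1 0 0 -0.3 0 0 0" --pt "-1 0 0 -0.7 0 0 0" --pt "-1 0 0 -1.1 0 0 0" --pt "-1 0 0 -1.6 0 0 0" --pt "-1 0 0 -2.1 0 0 0" --pt "-1 0 0 -2.6 0 0 0" --pt "-1 0 0 -3.1 0 0 0" --pt "-1 0 0 -3.6 0 0 0" --pt "-1 0 0 -4.0 0 0 0" --pt "-1 0 0 -4.3 0 0 0" --pt "-1 0 0 -4.4 0 0 0" --pt "-1 0 0 -4.4 0 0 0"

```text
time_s: 7.1
ee_pos: [0.5628, 0.1918, 0.3502]
eef_rot: [3.14, -0.0, 1.626]
force: [-0.0, -0.4, -3.0]
grip_width: 0.0121
grip_force: 30.0
```

Run:
```python
from h import *
from scipy import ndimage as nd
o=ctrl.get_obs();print(o["force"])
# bar relative to gripper + jig/dot measurement
for n in("top","side"):
    c=cam(n); save(n+"1.png",c[0]); P=cloud(c); im,d=c[:2]
    np.savez(n+"1.npz",P=P,im=im,d=d)
    hsv=cv2.cvtColor(im,cv2.COLOR_RGB2HSV).astype(int); H,S,V=[hsv[...,i] for i in range(3)]
    m=(H>8)&(H<20)&(S>150)&(V>110)&(d>0)&(P[...,2]>.28)
    q=P[m]
    if len(q)>20: print(n,"bar",len(q),q.min(0).round(3),q.max(0).round(3),np.round(cv2.minAreaRect(q[:,:2].astype(np.float32))[0],4))
    y=(H>20)&(H<35)&(S>120)&(V>100)&(d>0)&(P[...,2]<.08)&(abs(P[...,0]-.56)<.08)&(abs(P[...,1]-.19)<.08)
    if y.any(): print(n,"yellow",y.sum(),np.argwhere(y).mean(0),P[y].mean(0).round(4))
    for t in("dot","marked","jig"):
        for r in ctrl.tip_of(n,t)[:2]: print(n,t,r["score"],r["point"],unproj(c,*r["point"],z=dict(dot=.047,marked=.042,jig=0)[t]).round(4))
x0=np.array([.46,-.355]); 
th=np.radians(19.4);X=np.array([np.cos(th),np.sin(th)]);s=np.array([.5846,-.3097]);pre=s-.125*X
print(pre)
R1=Rd(1.626); R2=Rd(np.pi/2+th)
print(rel([.45,0,.35],R1), rel([*pre,.35],R2,[.45,0,.35],R1))
```

```text
[-0.04258177 -0.43069917 -2.96387943]
top bar 74 [0.548 0.126 0.297] [0.577 0.257 0.364] [0.5626 0.1916]
top dot 0.56 [468.7, 189.5] [ 0.6106 -0.3776  0.047 ]
side bar 329 [0.548 0.125 0.293] [0.571 0.26  0.362] [0.5634 0.1931]
side yellow 12 [251.25       305.33333333] [0.5513 0.1886 0.0469]
side dot 0.66 [303.4, 249.8] [0.5571 0.1856 0.047 ]
side dot 0.45 [303.4, 248.4] [0.5582 0.1815 0.047 ]
side marked 0.58 [303.7, 251.4] [0.5561 0.1867 0.042 ]
side marked 0.26 [365.6, 170.1] [ 0.4589 -0.1342  0.042 ]
side jig 0.64 [303.4, 258.2] [0.5599 0.1787 0.    ]
[ 0.46669717 -0.35122014]
[-3.707, -2.465, -0.018, -0.001, 0.0, -0.0] [-7.032, -0.054, -0.0, 0.0, 0.0, -0.283]
```

Cover in hand (3 N), bar centred. I'll carry it around the probes to the point in front of the prongs.

Emit:
move_arm --pt "-1 -0.5 -0.35 0 0 0 0" --pt "-1 -1.1 -0.75 0 0 0 0" --pt "-1 -1.8 -1.2 0 0 0 0" --pt "-1 -2.5 -1.65 0 0 0 0" --pt "-1 -3.1 -2.1 0 0 0 0" --pt "-1 -3.7 -2.46 0 0 0 0" --pt "-1 -4.4 -2.46 0 0 0 0" --pt "-1 -5.1 -2.46 0 0 0 0" --pt "-1 -5.8 -2.46 0 0 0 -0.04" --pt "-1 -6.5 -2.48 0 0 0 -0.08" --pt "-1 -7.2 -2.5 0 0 0 -0.12" --pt "-1 -7.9 -2.5 0 0 0 -0.16"

```text
time_s: 8.7
ee_pos: [0.4595, -0.2109, 0.3494]
eef_rot: [3.141, 0.0, 1.787]
force: [-0.0, 0.7, -2.8]
grip_width: 0.0113
grip_force: 30.0
```

Run:
```python
from h import *
th=np.radians(19.4);X=np.array([np.cos(th),np.sin(th)]);s=np.array([.5846,-.3097]);pre=s-.125*X
o=ctrl.get_obs();print(o["ee_pos"],o["grip_width"]);print(rel([*pre,.27],Rd(np.pi/2+th)))
```

```text
[ 0.45954198 -0.21089521  0.34940722] 0.011258168483473475
[-2.772, -0.463, 1.588, 0.0, 0.0, -0.122]
```

Emit:
move_arm --pt "-1 -0.6 -0.1 0 0 0 -0.03" --pt "-1 -1.2 -0.2 0 0 0 -0.06" --pt "-1 -1.8 -0.3 0 0 0 -0.09" --pt "-1 -2.4 -0.4 0 0 0 -0.12" --pt "-1 -2.77 -0.46 0.3 0 0 -0.122" --pt "-1 -2.77 -0.46 0.8 0 0 -0.122" --pt "-1 -2.77 -0.46 1.3 0 0 -0.122" --pt "-1 -2.77 -0.46 1.8 0 0 -0.122" --pt "-1 -2.77 -0.46 2.2 0 0 -0.122" --pt "-1 -2.77 -0.46 2.49 0 0 -0.122" --pt "-1 -2.77 -0.46 2.49 0 0 -0.122" --pt "-1 -2.77 -0.46 2.49 0 0 -0.122"

```text
time_s: 9.9
ee_pos: [0.467, -0.3497, 0.2254]
eef_rot: [3.141, 0.0, 1.908]
force: [-0.8, -0.9, -1.7]
grip_width: 0.012
grip_force: 30.0
```

Run:
```python
from h import *
th=np.radians(19.4);X=np.array([np.cos(th),np.sin(th)]);s=np.array([.5846,-.3097])
o=ctrl.get_obs();print(o["ee_pos"],o["grip_width"],o["force"]);print(rel([*s,.225],Rd(np.pi/2+th)))
for n in("top","side"):
    c=cam(n); P=cloud(c); im,d=c[:2]
    hsv=cv2.cvtColor(im,cv2.COLOR_RGB2HSV).astype(int); H,S,V=[hsv[...,i] for i in range(3)]
    m=(H>8)&(H<20)&(S>150)&(V>110)&(d>0)&(P[...,2]>.15)&(P[...,1]<-.2)&(P[...,1]>-.5)&(P[...,0]<.6)
    q=P[m]
    if len(q)>20:
        r=cv2.minAreaRect(q[q[:,2]>.22][:,:2].astype(np.float32)); print(n,len(q),q.min(0).round(3),q.max(0).round(3),np.round(r[0],4),r[1:],np.percentile(q[:,2],90))
    save("pre_%s.png"%n,im)
a=cv2.imread("pics/pre_side.png")[20:170,240:440]; cv2.imwrite("pics/pre_c.png",cv2.resize(a,None,fx=4,fy=4,interpolation=cv2.INTER_CUBIC))
```

```text
[ 0.46698    -0.34973569  0.22538921] 0.011967919277203837 [-0.80279738 -0.93852011 -1.74782208]
[-0.022, 2.485, 0.008, 0.0, 0.0, -0.002]
top 171 [ 0.437 -0.359  0.17 ] [ 0.471 -0.283  0.24 ] [ 0.4581 -0.3235] ((0.010646370239555836, 0.07491765171289444), 19.119905471801758) 0.2381920675921681
side 148 [ 0.438 -0.408  0.171] [ 0.5   -0.284  0.24 ] [ 0.462  -0.3313] ((0.012223326601088047, 0.09303046017885208), 17.27659034729004) 0.23695641317358718
```

View pics/pre_c.png

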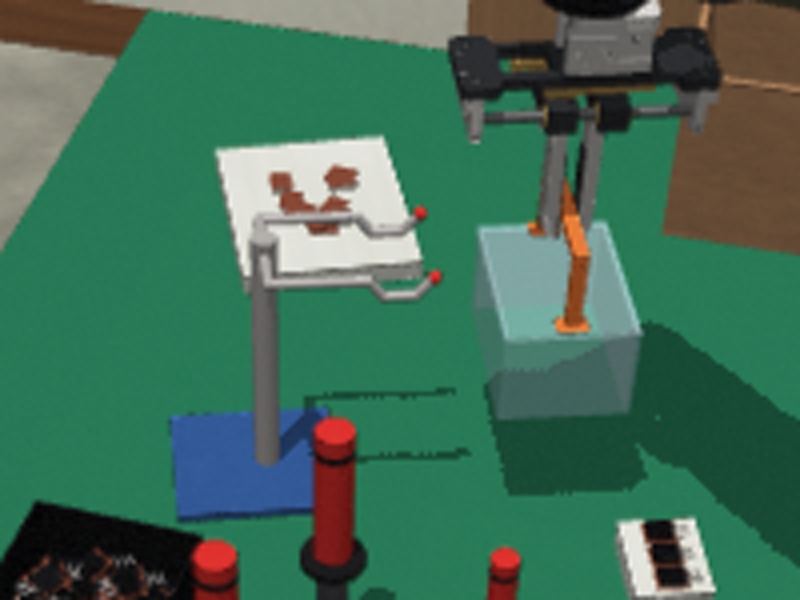

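The cover hangs level in front of the prong balls (crop (420,212), (434,277)) with the bar above their height. Advancing, then lowering.

Emit:
move_arm --pt "-1 0 0.2 0 0 0 0" --pt "-1 0 0.5 0 0 0 0" --pt "-1 0 0.8 0 0 0 0" --pt "-1 0 1.1 0 0 0 0" --pt "-1 0 1.4 0 0 0 0" --pt "-1 -0.01 1.7 0 0 0 0" --pt "-1 -0.02 2.0 0 0 0 0" --pt "-1 -0.02 2.3 0 0 0 0" --pt "-1 -0.02 2.48 0 0 0 0" --pt "-1 -0.02 2.48 0 0 0 0" --pt "-1 -0.02 2.48 0 0 0 0"

```text
time_s: 11.1
ee_pos: [0.5842, -0.3095, 0.2246]
eef_rot: [-3.141, -0.0, 1.908]
force: [-0.6, 0.3, -2.3]
grip_width: 0.0118
grip_force: 30.0
```

Emit:
move_arm --pt "-1 0 0 0.1 0 0 0" --pt "-1 0 0 0.2 0 0 0" --pt "-1 0 0 0.3 0 0 0" --pt "-1 0 0 0.4 0 0 0" --pt "-1 0 0 0.5 0 0 0" --pt "-1 0 0 0.56 0 0 0" --pt "-1 0 0 0.6 0 0 0" --pt "-1 0 0 0.6 0 0 0" --pt "-1 0 0 0.6 0 0 0"

```text
time_s: 12.0
ee_pos: [0.5843, -0.3096, 0.195]
eef_rot: [3.141, 0.0, 1.908]
force: [-0.1, -0.2, -2.1]
grip_width: 0.0117
grip_force: 30.0
```

Run:
```python
from h import *
th=np.radians(19.4);X=np.array([np.cos(th),np.sin(th)]);Y=np.array([-X[1],X[0]]);s=np.array([.5846,-.3097])
o=ctrl.get_obs();d=o["ee_pos"][:2]-s;print(o["ee_pos"],o["force"],o["moment"],d@X,d@Y)
c=cam("side");save("hang.png",c[0])
a=c[0][30:180,230:430]; save("hang_c.png",cv2.resize(a,None,fx=4,fy=4,interpolation=cv2.INTER_CUBIC))
```

```text
[ 0.58431452 -0.30962202  0.19504397] [-0.08358187 -0.19108739 -2.07535199] [-0.03165037 -0.11172194  0.00063195] -0.00024336797404746812 0.00016837710985750253
```

View pics/hang_c.png

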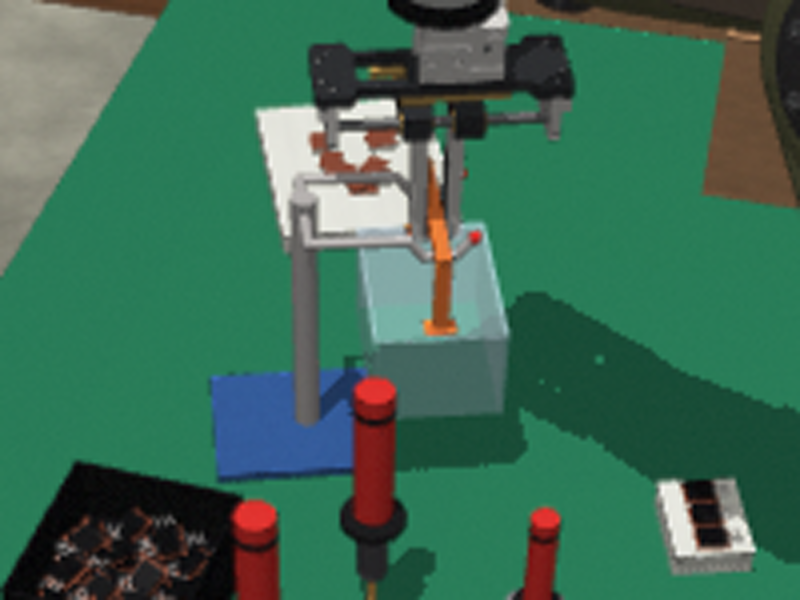

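The bar sits over the trough (crop (440,258)), about to touch. I'll lower the last millimetre or so and check for contact.

Emit:
move_arm --pt "-1 0 0 0.02 0 0 0" --pt "-1 0 0 0.02 0 0 0" --pt "-1 0 0 0.02 0 0 0"

```text
time_s: 12.35
ee_pos: [0.5842, -0.3096, 0.1939]
eef_rot: [3.142, 0.0, 1.908]
force: [-0.4, 0.8, -1.7]
grip_width: 0.0119
grip_force: 30.0
```

Emit:
move_arm --pt "-1 0 0 0.015 0 0 0" --pt "-1 0 0 0.02 0 0 0" --pt "-1 0 0 0.02 0 0 0"

```text
time_s: 12.65
ee_pos: [0.5843, -0.3096, 0.1932]
eef_rot: [3.141, 0.0, 1.908]
force: [-0.7, 0.8, 1.0]
grip_width: 0.0113
grip_force: 30.0
```

Emit:
move_arm --pt "-0.8 0 0 0 0 0 0" --pt "-0.6 0 0 0 0 0 0" --pt "-0.4 0 0 0 0 0 0" --pt "-0.2 0 0 0 0 0 0" --pt "0 0 0 0 0 0 0" --pt "0 0 0 0 0 0 0" --pt "0 0 0 0 0 0 0" --pt "0 0 0 0 0 0 0"

```text
time_s: 13.45
ee_pos: [0.5843, -0.3096, 0.1929]
eef_rot: [3.142, -0.0, 1.908]
force: [-0.5, 0.7, 0.3]
grip_width: 0.0471
grip_force: 0.0
```

Emit:
move_arm --pt "0 0 0 -0.2 0 0 0" --pt "0 0 0 -0.5 0 0 0" --pt "0 0 0 -0.9 0 0 0" --pt "0 0 0 -1.5 0 0 0" --pt "0 0 0 -2.2 0 0 0" --pt "0 0 0 -2.8 0 0 0" --pt "0 0 0 -2.8 0 0 0" --pt "0 0 0 -2.8 0 0 0"

```text
time_s: 14.25
ee_pos: [0.5842, -0.3096, 0.334]
eef_rot: [3.141, 0.001, 1.908]
force: [0.4, -0.5, -0.1]
grip_width: 0.0465
grip_force: 0.0
```

Run:
```python
from h import *
th=np.radians(19.4);X=np.array([np.cos(th),np.sin(th)]);Y=np.array([-X[1],X[0]]);s=np.array([.5846,-.3097])
for n in("top","side"):
    c=cam(n); P=cloud(c); im,d=c[:2]; save("hung_%s.png"%n,im)
    hsv=cv2.cvtColor(im,cv2.COLOR_RGB2HSV).astype(int); H,S,V=[hsv[...,i] for i in range(3)]
    m=(H>8)&(H<20)&(S>150)&(V>110)&(d>0)&(P[...,2]>.185)&(P[...,1]<-.2)&(P[...,1]>-.5)&(P[...,0]<.7)
    q=P[m]; l=np.c_[(q[:,:2]-s)@X,(q[:,:2]-s)@Y,q[:,2]]
    print(n,len(q),l.min(0).round(3),l.max(0).round(3),np.median(l,0).round(4))
    # probe
    r=((H<8)|(H>172))&(S>150)&(V>90)&(d>0)&(np.hypot(P[...,0]-.452,P[...,1]+.057)<.03)&(P[...,2]>.05)
    q=P[r]; t=q[q[:,2]>.15]; print(n,"probe",len(q),len(t),q.min(0).round(4),q.max(0).round(4),t.mean(0).round(4), (t.min(0)+t.max(0))/2)
    for t in("holder","probe_grip"):
        for r in ctrl.tip_of(n,t)[:4]: print(t,round(r["score"],2),unproj(c,*r["point"],z=dict(holder=0,probe_grip=.116)[t]).round(4))
    m=(abs(P[...,0]-.55)<.06)&(abs(P[...,1]-.19)<.07)&(P[...,2]>.005)&(P[...,2]<.08)
    w=m&(V>110)
    q=P[w]; 
    # fit face plane
    for _ in range(3):
        A=np.c_[q[:,:2],np.ones(len(q))]; k=np.linalg.lstsq(A,q[:,2],rcond=None)[0]; e=q[:,2]-A@k; q=q[abs(e)<max(.0025,1.5*e.std())]
    nrm=np.array([-k[0],-k[1],1]);nrm/=np.linalg.norm(nrm);print("face",len(q),nrm.round(3),"tilt",np.degrees(np.arccos(nrm[2])).round(2),"dir",np.degrees(np.arctan2(nrm[1],nrm[0])).round(2))
    y=(H>20)&(H<35)&(S>110)&(V>100)&m
    if y.any(): print("dot px",np.argwhere(y).mean(0),y.sum(),P[y].mean(0).round(4))
    np.savez(n+"2.npz",P=P,im=im,d=d)
a=cv2.imread("pics/hung_side.png");t=cv2.imread("pics/hung_top.png")
f=lambda x,s:cv2.resize(x,s,interpolation=cv2.INTER_CUBIC)
cv2.imwrite("pics/mix.png",np.hstack([f(a[30:155,250:375],(400,400)),f(t[170:235,240:305],(400,400))]))
```

```text
top 191 [-0.006 -0.052  0.199] [0.005 0.064 0.211] [-0.0003  0.0091  0.204 ]
top probe 53 42 [ 0.4437 -0.0685  0.094 ] [ 0.46   -0.0506  0.1609] [ 0.4515 -0.0598  0.156 ] [ 0.45154686 -0.05971982  0.15564917]
holder 0.59 [ 0.4428 -0.0589  0.    ]
probe_grip 0.77 [ 0.5872 -0.1081  0.116 ]
probe_grip 0.5 [0.6272 0.0352 0.116 ]
probe_grip 0.46 [ 0.458  -0.0588  0.116 ]
face 405 [-0.329 -0.021  0.944] tilt 19.27 dir -176.3
dot px [205.6 274.4] 15 [0.5513 0.1892 0.0475]
side 111 [-0.004 -0.066  0.186] [0.007 0.067 0.209] [0.0022 0.0188 0.203 ]
side probe 155 39 [ 0.4438 -0.0714  0.0724] [ 0.4614 -0.0477  0.1587] [ 0.4528 -0.0587  0.1546] [ 0.45249354 -0.05953416  0.15449476]
holder 0.76 [ 0.4566 -0.0617  0.    ]
probe_grip 0.93 [ 0.6341 -0.009   0.116 ]
probe_grip 0.81 [ 0.4505 -0.0627  0.116 ]
probe_grip 0.72 [ 0.5895 -0.1397  0.116 ]
face 532 [-0.33  -0.017  0.944] tilt 19.3 dir -177.13
dot px [250.9  305.05] 20 [0.5524 0.1874 0.0464]
```

View pics/mix.png

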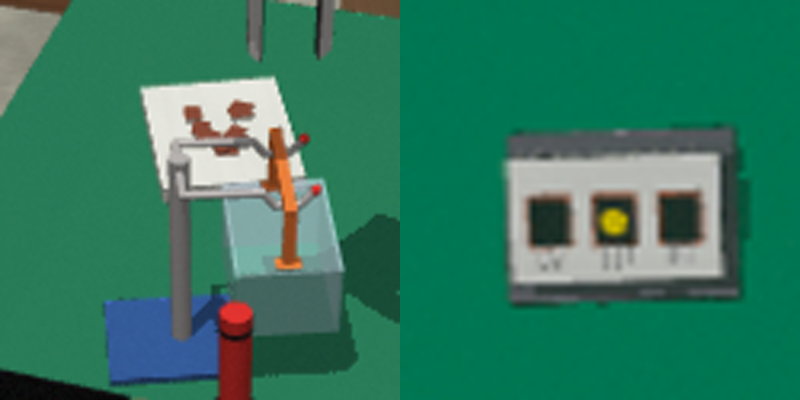

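The cover hangs on both prongs with its bar in the troughs: left panel (280,150) and (288,210). The dot is on the middle transistor (right panel (613,222)). On to the probe.

Run:
```python
from h import *
R1=Rd(1.908)
print(rel([.452,-.0595,.26],R1))
for n in("top","side"):
    c=cam(n); im,P=c[0],cloud(c)
    hsv=cv2.cvtColor(im,cv2.COLOR_RGB2HSV).astype(int); H,S,V=[hsv[...,i] for i in range(3)]
    y=(H>20)&(H<35)&(S>110)&(V>100)&(abs(P[...,0]-.55)<.06)&(abs(P[...,1]-.19)<.07)
    v,u=(np.argwhere(y)*((S*V)[y])[:,None]).sum(0)/(S*V)[y].sum()
    print(n,u,v,unproj(c,u,v,z=.0467).round(4))
    # upper surface of probe top disc by pixel at z=.156
    r=((H<8)|(H>172))&(S>150)&(V>90)&(np.hypot(P[...,0]-.452,P[...,1]+.057)<.03)&(P[...,2]>.149)
    v,u=np.argwhere(r).mean(0); print("probe top",unproj(c,u,v,z=.156).round(4))
```

```text
[5.592, -0.839, 1.449, -0.001, -0.001, -0.0]
top 274.29941160924176 205.56152755946889 [0.5515 0.1896 0.0467]
probe top [ 0.4516 -0.0596  0.156 ]
side 305.0909801966314 250.95904862809866 [0.5522 0.1878 0.0467]
probe top [ 0.4527 -0.057   0.156 ]
```

Emit:
move_arm --pt "0.2 0.6 -0.1 0 0 0 0" --pt "0.2 1.4 -0.2 0 0 0 0" --pt "0.2 2.3 -0.35 0 0 0 0" --pt "0.2 3.2 -0.5 0 0 0 0" --pt "0.2 4.1 -0.65 0 0 0 0" --pt "0.2 4.9 -0.76 0.4 0 0 0" --pt "0.2 5.4 -0.82 0.9 0 0 0" --pt "0.2 5.58 -0.84 1.3 0 0 0" --pt "0.2 5.58 -0.84 1.45 0 0 0" --pt "0.2 5.58 -0.84 1.45 0 0 0" --pt "0.2 5.58 -0.84 1.45 0 0 0"

```text
time_s: 15.75
ee_pos: [0.4529, -0.0608, 0.2612]
eef_rot: [3.141, 0.001, 1.907]
force: [0.1, -0.0, 0.2]
grip_width: 0.0565
grip_force: 0.0
```

Run:
```python
from h import *
o=ctrl.get_obs();print(o["ee_pos"],o["grip_width"]);print(rel([.452,-.0593,.111],Rd(1.908)))
```

```text
[ 0.45290397 -0.06081216  0.26116843] 0.05647260156457979
[0.036, -0.009, 3.003, 0.001, 0.001, -0.001]
```

Emit:
move_arm --pt "0.2 0.04 -0.01 0.6 0 0 0" --pt "0.2 0.04 -0.01 1.2 0 0 0" --pt "0.2 0.04 -0.01 1.8 0 0 0" --pt "0.2 0.04 -0.01 2.4 0 0 0" --pt "0.2 0.04 -0.01 2.8 0 0 0" --pt "0.2 0.04 -0.01 3.0 0 0 0" --pt "0.2 0.04 -0.01 3.0 0 0 0" --pt "0.2 0.04 -0.01 3.0 0 0 0" --pt "-0.2 0.04 -0.01 3.0 0 0 0" --pt "-0.4 0.04 -0.01 3.0 0 0 0" --pt "-0.5 0.04 -0.01 3.0 0 0 0"

```text
time_s: 16.85
ee_pos: [0.4515, -0.0585, 0.1109]
eef_rot: [3.141, 0.001, 1.908]
force: [1.1, -0.2, -0.7]
grip_width: 0.0364
grip_force: 0.0
```

Emit:
move_arm --pt "-0.6 0 0 0 0 0 0" --pt "-0.7 0 0 0 0 0 0" --pt "-0.8 0 0 0 0 0 0" --pt "-1 0 0 0 0 0 0" --pt "-1 0 0 0 0 0 0" --pt "-1 0 0 0 0 0 0" --pt "-1 0 0 0 0 0 0" --grip_force 30

```text
time_s: 17.55
ee_pos: [0.4513, -0.0584, 0.1105]
eef_rot: [3.141, 0.0, 1.908]
force: [-1.4, 0.7, 4.7]
grip_width: 0.0197
grip_force: 30.0
```

Emit:
move_arm --pt "-1 0 0 -0.1 0 0 0" --pt "-1 0 0 -0.3 0 0 0" --pt "-1 0 0 -0.6 0 0 0" --pt "-1 0 0 -1.0 0 0 0" --pt "-1 0 0 -1.4 0 0 0" --pt "-1 0 0 -1.8 0 0 0" --pt "-1 0 0 -2.2 0 0 0" --pt "-1 0 0 -2.6 0 0 0" --pt "-1 0 0 -2.9 0 0 0" --pt "-1 0 0 -3.0 0 0 0" --pt "-1 0 0 -3.0 0 0 0"

```text
time_s: 18.65
ee_pos: [0.4513, -0.0585, 0.2609]
eef_rot: [3.141, 0.001, 1.908]
force: [-0.2, 0.1, -1.1]
grip_width: 0.0194
grip_force: 30.0
```

Run:
```python
from h import *
o=ctrl.get_obs();p=np.array(o["ee_pos"]);print(p,o["force"],o["grip_width"])
e=p+[0,0,.005-.106]; print("expected tip",e.round(4))
for n in("top","side"):
    c=cam(n); P=cloud(c); im,d=c[:2]; save("pr_%s.png"%n,im)
    print(n,"exp px",proj(c,e).round(1))
    for t in("probe_tip","probe_grip"):
        for r in ctrl.tip_of(n,t)[:4]: print(t,round(r["score"],2),np.round(r["point"],1))
# target: approach, 30 mm off the face
th=np.radians(3.15); tl=np.radians(20); X=np.array([np.cos(th),np.sin(th),0]); nz=-np.sin(tl)*X+np.array([0,0,np.cos(tl)])
dot=np.array([.5518,.1893,.0467])
Rt=Rd(1.908,tl,th); print("tool z",Rt.apply([0,0,1]).round(3),-nz)
tcp=dot+nz*(.101+.030); print("tcp",tcp); print(rel(tcp,Rt)); print(rel(tcp+[0,0,.06],Rt))
c=cam("side");q=proj(c,e).astype(int);q=np.clip(q,[60,60],[580,340])
save("pr_c.png",cv2.resize(c[0][q[1]-60:q[1]+40,q[0]-60:q[0]+60],None,fx=5,fy=5,interpolation=cv2.INTER_CUBIC))
```

```text
[ 0.45127778 -0.05846742  0.26091567] [-0.22458804  0.11858052 -1.06961152] 0.01938976090158742
expected tip [ 0.4513 -0.0585  0.1599]
top exp px [364.3 239. ]
probe_grip 0.69 [328.8 173.7]
probe_grip 0.57 [194.  234.4]
probe_grip 0.49 [381.3 192.7]
side exp px [366.6 158.5]
probe_grip 0.89 [326.2 141.4]
probe_grip 0.78 [296.3 172.3]
probe_grip 0.61 [374.5 123.7]
tool z [ 0.342  0.019 -0.94 ] [ 0.34150338  0.01879407 -0.93969262]
tcp [0.50706306 0.18683798 0.16979973]
[4.257, 2.681, 1.8, -0.336, -0.098, -0.0]
[4.258, 2.68, 0.6, -0.336, -0.098, -0.0]
```

View pics/pr_c.png

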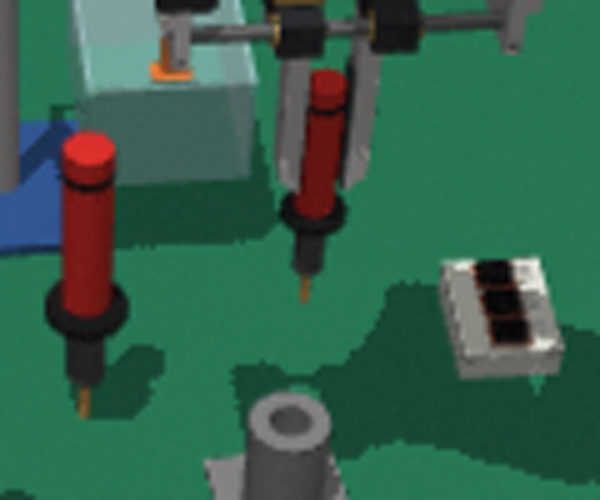

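The probe is held upright with its tip at side pixel (366.8,158.4), matching the expected (366.6,158.5). Now tilting and moving to stand off from the dot.

Emit:
move_arm --pt "-1 0.4 0.25 0 0 0 0" --pt "-1 1.0 0.63 0 0 0 0" --pt "-1 1.6 1.0 0 -0.05 -0.015 0" --pt "-1 2.3 1.45 0 -0.12 -0.035 0" --pt "-1 3.0 1.9 0.1 -0.2 -0.058 0" --pt "-1 3.6 2.3 0.3 -0.26 -0.076 0" --pt "-1 4.0 2.55 0.5 -0.31 -0.09 0" --pt "-1 4.26 2.68 0.6 -0.336 -0.098 0" --pt "-1 4.26 2.68 0.6 -0.336 -0.098 0" --pt "-1 4.26 2.68 0.6 -0.336 -0.098 0" --pt "-1 4.26 2.68 0.6 -0.336 -0.098 0"

```text
time_s: 20.1
ee_pos: [0.5075, 0.1862, 0.2308]
eef_rot: [2.805, 0.096, 1.891]
force: [0.5, 0.7, -2.1]
grip_width: 0.0197
grip_force: 30.0
```

```bash
cat >> h.py <<'E'
th=np.radians(3.15); tl=np.radians(20); Xj=np.array([np.cos(th),np.sin(th),0]); nz=-np.sin(tl)*Xj+np.array([0,0,np.cos(tl)])
Rt=Rd(1.908,tl,th)
E
python3 - <<'E'
from h import *
o=ctrl.get_obs();p=np.array(o["ee_pos"]);print(p,o["force"],o["moment"])
Rn=R.from_euler("xyz",o["eef_rot"]);print("axis err deg",np.degrees(np.arccos(-Rn.apply([0,0,1])@nz)))
dot=np.array([.5518,.1893,.0467])
print(rel(dot+nz*(.101+.012),Rt))
E
```

```text
[0.50750817 0.18618834 0.23077176] [ 0.52515173  0.73568161 -2.05395561] [-0.09944998  0.07442839 -0.0440928 ]
axis err deg 0.06808648110355274
[0.132, -0.405, 1.503, 0.001, 0.001, -0.001]
```

Emit:
move_arm --pt "-1 0.13 -0.4 0.3 0 0 0" --pt "-1 0.13 -0.4 0.7 0 0 0" --pt "-1 0.13 -0.4 1.1 0 0 0" --pt "-1 0.13 -0.4 1.4 0 0 0" --pt "-1 0.13 -0.4 1.5 0 0 0" --pt "-1 0.13 -0.4 1.5 0 0 0" --pt "-1 0.13 -0.4 1.5 0 0 0"

```text
time_s: 20.8
ee_pos: [0.5134, 0.1876, 0.1536]
eef_rot: [2.804, 0.096, 1.891]
force: [0.1, -0.2, -0.7]
grip_width: 0.0196
grip_force: 30.0
```

Run:
```python
from h import *
o=ctrl.get_obs();p=np.array(o["ee_pos"]);Rn=R.from_euler("xyz",o["eef_rot"]);z=Rn.apply([0,0,1])
tip=p+z*.101; print("tip",tip.round(4),"F",o["force"],"axis err",np.degrees(np.arccos(-z@nz)))
rows=[]
for n in("side","top"):
    c=cam(n);im=c[0];P=cloud(c)
    hsv=cv2.cvtColor(im,cv2.COLOR_RGB2HSV).astype(int); H,S,V=[hsv[...,i] for i in range(3)]
    y=(H>20)&(H<35)&(S>110)&(V>100)&(abs(P[...,0]-.55)<.03)&(abs(P[...,1]-.19)<.03)&(P[...,2]<.06)
    print(n,"dotpix",y.sum(),np.argwhere(y).mean(0)[::-1] if y.any() else None,"exp tip px",proj(c,tip),"tip_of",[(round(r["score"],2),np.round(r["point"],1)) for r in ctrl.tip_of(n,"probe_tip")[:3]], "exp dot px",proj(c,[.5518,.1893,.0467]))
    q=np.array([305,245] if n=="side" else [280,205]); rows.append(cv2.resize(im[q[1]-30:q[1]+20,q[0]-20:q[0]+20],(400,500),interpolation=cv2.INTER_CUBIC))
save("near.png",np.hstack(rows))
```

```text
tip [0.5481 0.1895 0.0587] F [ 0.129642   -0.17867225 -0.70022555] axis err 0.10553004730525527
side dotpix 19 [304.94736842 250.89473684] exp tip px [306.4290966  248.99060824] tip_of [] exp dot px [305.07178456 251.47810212]
top dotpix 3 [275.         204.33333333] exp tip px [273.86481063 206.09274659] tip_of [] exp dot px [274.3982896  205.47499779]
```

View pics/near.png

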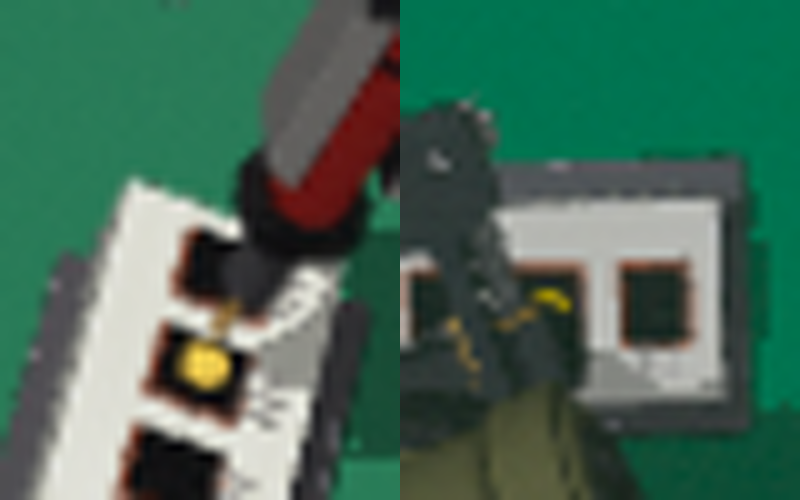

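```bash
cat > f.py <<'E'
from h import *
F=[];Ps=[]
for _ in range(12):
    ctrl.camera("side"); o=ctrl.get_obs(); z=R.from_euler("xyz",o["eef_rot"]).apply([0,0,1]); F.append(o["force"]);Ps.append(np.array(o["ee_pos"])+z*.101)
F=np.array(F); t=np.mean(Ps,0); print("F",F.mean(0).round(2),"axial",(F@nz).mean().round(2),"sd",(F@nz).std().round(2),"tip(free)",t.round(4),"along n",((t-[.5518,.1893,.0467])@nz).round(4))
E
python3 f.py
```

```text
F [ 0.11  0.01 -1.02] axial -1.0 sd 0.36 tip(free) [0.5478 0.1897 0.058 ] along n 0.012
```

Emit:
move_arm --pt "-1 0 0 0.1 0 0 0" --pt "-1 0 0 0.18 0 0 0" --pt "-1 0 0 0.24 0 0 0" --pt "-1 0 0 0.28 0 0 0" --pt "-1 0 0 0.28 0 0 0" --pt "-1 0 0 0.28 0 0 0"

```text
time_s: 22.2
ee_pos: [0.5179, 0.1881, 0.1396]
eef_rot: [2.805, 0.096, 1.891]
force: [-2.6, -1.3, 1.2]
grip_width: 0.0194
grip_force: 30.0
```

```bash
python3 f.py
```

```text
F [-1.69 -0.28  0.63] axial 1.17 sd 0.41 tip(free) [0.5526 0.1899 0.0447] along n -0.0021
```

Emit:
move_arm --pt "-1 0 0 0.03 0 0 0" --pt "-1 0 0 0.055 0 0 0" --pt "-1 0 0 0.055 0 0 0" --pt "-1 0 0 0.055 0 0 0"

```text
time_s: 23.2
ee_pos: [0.519, 0.1882, 0.137]
eef_rot: [2.804, 0.096, 1.891]
force: [-0.6, -0.6, 2.1]
grip_width: 0.0195
grip_force: 30.0
```

```bash
python3 f.py
python3 - <<'E'
from h import *
o=ctrl.get_obs();z=R.from_euler("xyz",o["eef_rot"]).apply([0,0,1]);p=np.array(o["ee_pos"]);print("axis err",np.degrees(np.arccos(-z@nz)),o["time_s"])
rows=[]
for n in("side",):
    c=cam(n);im=c[0];print(proj(c,p+z*.005-0*z),proj(c,p+z*.096),proj(c,p-z*.045))
    rows.append(cv2.resize(im[190:270,280:360],(560,560),interpolation=cv2.INTER_CUBIC))
save("fin.png",rows[0])
E
```

```text
F [-0.94  0.03  2.  ] axial 2.2 sd 0.36 tip(free) [0.5536 0.19   0.0422] along n -0.0049
axis err 0.07136026071351366 23.8
[317.44619491 232.46584634] [304.98519029 251.63668207] [324.93631326 220.94255163]
```

View pics/fin.png

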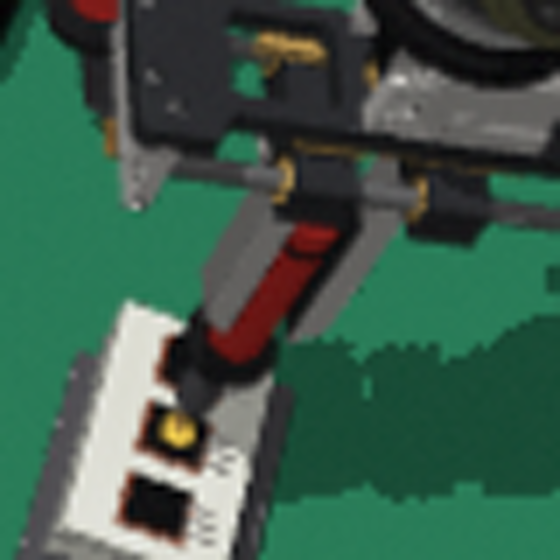

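The tip sits on the yellow dot (crop (180,428)). The push is about 3.2 N, which puts the tip 4.4 to 4.9 mm in, and the probe is within 0.1° of square. Handing in.

```bash
python3 -c "
from station import ctrl
print(ctrl.hand_in())"
```

```text
the job is handed in; nothing more can be done
None
```

The job is handed in at about 24 s: the cover hangs by its handle on both prongs, and the arm is still holding the small red probe square on the yellow dot with its tip pushed in about half its travel (roughly 4.4–4.9 mm of 10 mm).

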